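# Deburr a batch of clamp jaws

## Task

First turn the tumbler's timer dial right back to off. Then put every blue jaw lying on the bench into the scoop tray with those already there, and with the timer still off tip the tray over the tumbler's bowl so that all of them end up inside. Finally stand the empty tray back on its black mat and set the timer to exactly one click from off for each jaw in the batch, leaving the other things on the bench where they are.

Things in the scene. Friction and masses are not known exactly. Their poses are not given: they have to be found in the camera images.
- timer: the tumbler's timer: fixed grey box 130 x 130 mm, 50 mm high, with a click-stop dial on its top; origin under its centre on the bench. Marks ring the dial: the red dot (off) lies towards the box's +x, the white dots follow clockwise seen from above
- timer_dial (a joint): dial angle about the vertical axis through the box's centre; 0 = off (pointer at the red dot, end stop), grows clockwise seen from above, one click = 0.5236 rad (30 degrees), end stop after 8 clicks. A sprung detent pulls it into each click position; about 0.11 N m passes a bump. World yaw of the bar = box's yaw minus this angle. Leave it within 0.3 click
- dial_grip (a point): grip point of the dial, on its axis, 80 mm above the bench: the middle of a grey bar grip 14 mm wide, 62 mm long, that stands from 60 to 93 mm above the bench on a 76 mm wide round skirt; this frame's x is along the bar towards the pointer (white line)
- tumbler: the vibratory deburring tumbler: fixed green open square bowl, outside 215 mm (x) by 205 mm (y), walls 8 mm thick, rim 118 mm above the bench; origin under its centre on the bench
- tumbler_floor (a point): centre of the bowl's inner floor, 29 mm above the bench; inside the bowl is 199 mm (x) by 189 mm (y)
- tumbler_mouth (a point): centre of the bowl's mouth, at the height of the rim, 118 mm above the bench
- tray: loose aluminium scoop tray, 0.25 kg, inside 180 (x) by 140 mm (y), floor 4 mm thick; walls 40 mm high at the back (-x) and sides; open at the front (+x), where the floor runs up 20 degrees over the last 26 mm to a pouring lip 12 mm high. Origin under the middle of its flat floor. Jaws slide on the flat floor from a tilt of 27 to 35 degrees, up the ramp from 47 to 55
- tray_grip (a point): grip point on the tray's red grip plate: upright plate at the back, 10 mm thick (tray x), 66 mm wide (tray y), its top 88 mm above the tray's underside; the point is 70 mm above the underside, at -97 mm in tray x. Grip it firmly (about 100 N) across its thickness, and carry and tip the tray by it
- tray_lip (a point): middle of the tray's pouring lip, +117 mm in tray x and 12 mm above the underside
- mat: fixed black rubber mat, 240 x 180 mm, long along its x, 3 mm thick, on which the tray stands; origin under its centre
- jaw_1: a blue clamp jaw: block 26 x 62 x 24 mm high (x, y, z), 60 g, two bolt holes in its top; origin at the centre of its underside, long axis along its y; it is best gripped across its 26 mm width (x). It starts in the front part of the tray, crosswise.
- jaw_2: a blue clamp jaw: block 26 x 62 x 24 mm high (x, y, z), 60 g, two bolt holes in its top; origin at the centre of its underside, long axis along its y; it is best gripped across its 26 mm width (x). It starts in the front part of the tray, crosswise.
- jaw_3: a blue clamp jaw: block 26 x 62 x 24 mm high (x, y, z), 60 g, two bolt holes in its top; origin at the centre of its underside, long axis along its y; it is best gripped across its 26 mm width (x). It starts on the bench outside the tray; it may be absent.
- jaw_4: a blue clamp jaw: block 26 x 62 x 24 mm high (x, y, z), 60 g, two bolt holes in its top; origin at the centre of its underside, long axis along its y; it is best gripped across its 26 mm width (x). It starts on the bench outside the tray; it may be absent.
- jaw_5: a blue clamp jaw: block 26 x 62 x 24 mm high (x, y, z), 60 g, two bolt holes in its top; origin at the centre of its underside, long axis along its y; it is best gripped across its 26 mm width (x). It starts on the bench outside the tray; it may be absent.
- jaw_6: a blue clamp jaw: block 26 x 62 x 24 mm high (x, y, z), 60 g, two bolt holes in its top; origin at the centre of its underside, long axis along its y; it is best gripped across its 26 mm width (x). It starts on the bench outside the tray; it may be absent.
- jar: glass jar of screws, 71 mm across, 101 mm high; bystander, origin under its centre
- multimeter: black multimeter lying face up, 150 x 75 x 40 mm; bystander, origin under its centre
- low_tin: round card tin, 76 mm across, 64 mm high; bystander, origin under its centre
- disc_pack: pack of grinding discs, 115 mm across, 12 mm high; bystander, origin under its centre
Mind the look-alikes: they are no part of the job. Leave any pink or red look-alike of the jaw_4 alone.

How it is judged (in metres and radians):
On the way, in this order (a step that is already met when the one before it is completed fails the run):
1. the timer dial is turned back to off (value of joint timer_dial below 0.15708 rad), for 0.3 s.
2. all the jaws lie in the tray, the timer still off (x of jaw_1 in the frame of tray between -0.105 and 0.105 m and y of jaw_1 in the frame of tray between -0.072 and 0.072 m and z of jaw_1 in the frame of tray between -0.005 and 0.06 m and x of jaw_2 in the frame of tray between -0.105 and 0.105 m and y of jaw_2 in the frame of tray between -0.072 and 0.072 m and z of jaw_2 in the frame of tray between -0.005 and 0.06 m and x of jaw_3 in the frame of tray between -0.105 and 0.105 m and y of jaw_3 in the frame of tray between -0.072 and 0.072 m and z of jaw_3 in the frame of tray between -0.005 and 0.06 m and x of jaw_4 in the frame of tray between -0.105 and 0.105 m and y of jaw_4 in the frame of tray between -0.072 and 0.072 m and z of jaw_4 in the frame of tray between -0.005 and 0.06 m and x of jaw_5 in the frame of tray between -0.105 and 0.105 m and y of jaw_5 in the frame of tray between -0.072 and 0.072 m and z of jaw_5 in the frame of tray between -0.005 and 0.06 m and x of jaw_6 in the frame of tray between -0.105 and 0.105 m and y of jaw_6 in the frame of tray between -0.072 and 0.072 m and z of jaw_6 in the frame of tray between -0.005 and 0.06 m and value of joint timer_dial below 0.15708 rad), for 0.2 s.
3. the tray is tipped over the tumbler's bowl, the timer still off (angle between tray's own z axis and vertical above 0.3 rad and horizontal distance between tray_lip and tumbler_mouth below 0.13 m and value of joint timer_dial below 0.15708 rad), for 0.05 s.
4. all the jaws are inside the bowl, the timer still off (x of jaw_1 in the frame of tumbler_floor between -0.1 and 0.1 m and y of jaw_1 in the frame of tumbler_floor between -0.095 and 0.095 m and z of jaw_1 in the frame of tumbler_floor between -0.02 and 0.088 m and x of jaw_2 in the frame of tumbler_floor between -0.1 and 0.1 m and y of jaw_2 in the frame of tumbler_floor between -0.095 and 0.095 m and z of jaw_2 in the frame of tumbler_floor between -0.02 and 0.088 m and x of jaw_3 in the frame of tumbler_floor between -0.1 and 0.1 m and y of jaw_3 in the frame of tumbler_floor between -0.095 and 0.095 m and z of jaw_3 in the frame of tumbler_floor between -0.02 and 0.088 m and x of jaw_4 in the frame of tumbler_floor between -0.1 and 0.1 m and y of jaw_4 in the frame of tumbler_floor between -0.095 and 0.095 m and z of jaw_4 in the frame of tumbler_floor between -0.02 and 0.088 m and x of jaw_5 in the frame of tumbler_floor between -0.1 and 0.1 m and y of jaw_5 in the frame of tumbler_floor between -0.095 and 0.095 m and z of jaw_5 in the frame of tumbler_floor between -0.02 and 0.088 m and x of jaw_6 in the frame of tumbler_floor between -0.1 and 0.1 m and y of jaw_6 in the frame of tumbler_floor between -0.095 and 0.095 m and z of jaw_6 in the frame of tumbler_floor between -0.02 and 0.088 m and value of joint timer_dial below 0.15708 rad), for 0.2 s.
At the end, for the whole second after the job is handed in: All jaws that are present lie inside the tumbler's bowl; the empty tray stands flat on its mat, centre within 60 mm of the mat's centre, released and at rest; the timer dial rests within 0.3 click of as many clicks as there are jaws (two from the tray plus those from the bench: 4, 5 or 6) (x of jaw_1 in the frame of tumbler_floor between -0.1 and 0.1 m and y of jaw_1 in the frame of tumbler_floor between -0.095 and 0.095 m and z of jaw_1 in the frame of tumbler_floor between -0.02 and 0.088 m and x of jaw_2 in the frame of tumbler_floor between -0.1 and 0.1 m and y of jaw_2 in the frame of tumbler_floor between -0.095 and 0.095 m and z of jaw_2 in the frame of tumbler_floor between -0.02 and 0.088 m and x of jaw_3 in the frame of tumbler_floor between -0.1 and 0.1 m and y of jaw_3 in the frame of tumbler_floor between -0.095 and 0.095 m and z of jaw_3 in the frame of tumbler_floor between -0.02 and 0.088 m and x of jaw_4 in the frame of tumbler_floor between -0.1 and 0.1 m and y of jaw_4 in the frame of tumbler_floor between -0.095 and 0.095 m and z of jaw_4 in the frame of tumbler_floor between -0.02 and 0.088 m and x of jaw_5 in the frame of tumbler_floor between -0.1 and 0.1 m and y of jaw_5 in the frame of tumbler_floor between -0.095 and 0.095 m and z of jaw_5 in the frame of tumbler_floor between -0.02 and 0.088 m and x of jaw_6 in the frame of tumbler_floor between -0.1 and 0.1 m and y of jaw_6 in the frame of tumbler_floor between -0.095 and 0.095 m and z of jaw_6 in the frame of tumbler_floor between -0.02 and 0.088 m and horizontal distance between tray and mat below 0.06 m and angle between tray's own z axis and vertical below 0.1 rad and height (world z) of tray below 0.012 m and linear speed of tray below 0.03 m/s and contact force between the fingers and tray below 0.1 N and velocity of joint timer_dial between -0.1 and 0.1 rad/s and value of joint timer_dial between 1.93732 and 3.29867 rad and ((height (world z) of jaw_3 above 9 m and not (value of joint timer_dial above 2.98451 rad)) or (height (world z) of jaw_4 above 9 m and not (value of joint timer_dial above 2.98451 rad)) or (height (world z) of jaw_5 above 9 m and not (value of joint timer_dial above 2.98451 rad)) or (height (world z) of jaw_6 above 9 m and not (value of joint timer_dial above 2.98451 rad)) or value of joint timer_dial above 2.98451 rad) and ((height (world z) of jaw_3 above 9 m and not (value of joint timer_dial above 2.46091 rad)) or (height (world z) of jaw_4 above 9 m and not (value of joint timer_dial above 2.46091 rad)) or (height (world z) of jaw_5 above 9 m and not (value of joint timer_dial above 2.46091 rad)) or value of joint timer_dial above 2.46091 rad) and ((height (world z) of jaw_3 above 9 m and not (value of joint timer_dial above 2.46091 rad)) or (height (world z) of jaw_4 above 9 m and not (value of joint timer_dial above 2.46091 rad)) or (height (world z) of jaw_6 above 9 m and not (value of joint timer_dial above 2.46091 rad)) or value of joint timer_dial above 2.46091 rad) and ((height (world z) of jaw_3 above 9 m and not (value of joint timer_dial above 2.46091 rad)) or (height (world z) of jaw_5 above 9 m and not (value of joint timer_dial above 2.46091 rad)) or (height (world z) of jaw_6 above 9 m and not (value of joint timer_dial above 2.46091 rad)) or value of joint timer_dial above 2.46091 rad) and ((height (world z) of jaw_4 above 9 m and not (value of joint timer_dial above 2.46091 rad)) or (height (world z) of jaw_5 above 9 m and not (value of joint timer_dial above 2.46091 rad)) or (height (world z) of jaw_6 above 9 m and not (value of joint timer_dial above 2.46091 rad)) or value of joint timer_dial above 2.46091 rad) and (height (world z) of jaw_3 above -9 m or value of joint timer_dial below 2.77507 rad) and (height (world z) of jaw_4 above -9 m or value of joint timer_dial below 2.77507 rad) and (height (world z) of jaw_5 above -9 m or value of joint timer_dial below 2.77507 rad) and (height (world z) of jaw_6 above -9 m or value of joint timer_dial below 2.77507 rad) and (height (world z) of any of jaw_3, jaw_4 above -9 m or value of joint timer_dial below 2.25147 rad) and (height (world z) of any of jaw_3, jaw_5 above -9 m or value of joint timer_dial below 2.25147 rad) and (height (world z) of any of jaw_3, jaw_6 above -9 m or value of joint timer_dial below 2.25147 rad) and (height (world z) of any of jaw_4, jaw_5 above -9 m or value of joint timer_dial below 2.25147 rad) and (height (world z) of any of jaw_4, jaw_6 above -9 m or value of joint timer_dial below 2.25147 rad) and (height (world z) of any of jaw_5, jaw_6 above -9 m or value of joint timer_dial below 2.25147 rad)); the robot touches nothing.
It fails at once if another thing on the bench (jar, multimeter, tin or disc pack) is moved more than 4 cm (distance of any of jar, multimeter, low_tin, disc_pack from where it was at the start of the episode above 0.04 m).
Of jaw_3, jaw_4, jaw_5, jaw_6 only 2 to 4 are there at a start; the rules pass over those that are not, and their reading is None.
At some moment in a run one of tray, jaw_3, jaw_4, jaw_5, jaw_6 may be knocked a few centimetres aside while the robot is not near it.
It also fails if it takes over 210 s, if anything falls off the work surface, if the arm or the gripper's body presses on something with over 40 N, if the wrist force passes 120 N, or if a joint passes its speed limit or range.

## Robot

A 6-joint arm with a two-finger parallel gripper is mounted at the origin on a cart in front of the work surface, level with it; the furniture and walls round the work are solid. World frame = base frame: x ahead of the robot, y to its left, z up, the work surface at z = 0. Lengths are in mm, angles in rad, forces in N, time in s.
With the tool pointing down it reaches from about 350 to 925 mm from the base axis. Payload 6.4 kg.
Tool frame: the origin (TCP) lies between the finger pads; the fingertips stand 22 mm ahead of it and the grasp point (between the pads) lies 3 mm ahead of it; z points along the fingers, y is the line along which they close (so a half turn about z gives the same grasp; the last joint's range is limited). The gripper opens to 85 mm and grips with 20 to 120 N. Pads are 22 mm wide; open, the fingers measure 114 mm over their backs; the gripper's body (76 mm by 85 mm) begins 54 mm behind the grasp point. The pads swing forward as they close: fully open they stand 13 mm farther back than shut.
Start: joints at [0.969, 0.245, 1.558, -0, 1.339, -0.174], TCP at [269.664, 591.435, 253.29] pointing down, gripper open.
Joint ranges: [-3.13, 3.13], [-1.02, 2.26], [0.13, 2.54], [-0.95, 4.09], [0.21, 2.88], [-2.74, 2.74]. Speed limits (rad/s): [2.57, 2.57, 3.14, 3.14, 3.14, 3.14].

## Interface

Orientations are given as a rotation vector (axis times angle).
In Python, from station import ctrl gives the robot as it stands. Calls block until the motion is done:
- ctrl.movep(position, orientation): joint-space move of the TCP to a pose.
- ctrl.move_linear(position, velocity=150, orientation=None, force_limit=None): straight line of the TCP; orientation=None keeps the orientation; velocity is the mean speed in mm/s. With force_limit (N) it stops when the force on the tool has changed by that much, and returns True; else False.
- ctrl.movej(angles): joint-space move.
- ctrl.gripper_open() and ctrl.clamp(force=None): open the fingers fully, or close them until they stop; force is the grip in N (None keeps the last).
- ctrl.pause(seconds).
- ctrl.ik(position, orientation): joint angles nearest the present ones, or None.
- ctrl.capture(name): name is "side" or "top"; returns the picture (480x640x3 uint8, red, green, blue); there is no depth.
- ctrl.camera_params(name): a dict with "fx", "fy", "cx", "cy" (pixels), "R" (3x3) and "t" (3): a world point X has camera coordinates R X + t. Camera axes: x right, y down, z forward; pixel columns grow to the right and rows downward; lengths in mm; the calibration is good to about 2 mm. A picture is of the moment at which its call begins. camera_params takes no time and is no camera call.
A pose or a line that the arm cannot do raises ctrl.Unreachable and nothing moves.
- ctrl.hand_in(): hands the job in; it is judged then, once.
Readings, each from a call of its own:
- ctrl.current_t(): time.
- ctrl.current_joint_pos(): joint angles.
- ctrl.current_qd(): joint speeds.
- ctrl.current_joint_efforts(): joint torques, N m.
- ctrl.current_tcp_pos(): TCP position.
- ctrl.current_tcp_rot(): TCP orientation.
- ctrl.current_contact_force(): force on the tool from outside, world axes, zero at the start.
- ctrl.current_wrist_torque(): the same for the moment, N m.
- ctrl.current_opening(): finger opening in mm.
- ctrl.current_gripper_force(): force on a finger pad.
Only numpy, scipy, OpenCV 4.12 (cv2) and the standard library are available. Lean on these libraries where they do the work, as an engineer would, in place of code of your own. Each camera call takes 0.05 s, during which the arm holds its last target. There are 200 camera calls.

## Working session

There is one attempt and no reset: what is moved stays moved. The work goes in short steps, each a Python script; the robot and the scene stay as the last script left them, time stands still between calls to the robot, and variables do not carry over. Pictures are saved under pics/ and viewed, at most 14 in all, crops included, and the job is handed in when it is done.

```bash
mkdir -p pics; ls; python3 - <<'E'
from station import ctrl
import cv2
for n in("top","side"):
    im=ctrl.capture(n); cv2.imwrite(f"pics/{n}0.png",im[:,:,::-1])
    p=ctrl.camera_params(n); print(n,p)
E
```

```text
pics
top {'fx': 450.3801027427792, 'fy': 450.3801027427792, 'cx': 319.3794115939457, 'cy': 238.4190579623304, 'R': array([[ 0.00792613, -0.99994107, -0.00741878],
       [-0.99056048, -0.00683604, -0.1369058 ],
       [ 0.13684702,  0.00843388, -0.99055629]]), 't': array([  51.22064154,  594.12337012, 1393.33048085])}
side {'fx': 470.8655127620792, 'fy': 470.8655127620792, 'cx': 316.335121229899, 'cy': 241.2711914695239, 'R': array([[ 0.83155051, -0.55507018, -0.0205145 ],
       [-0.377542  , -0.53773416, -0.75385941],
       [ 0.40741353,  0.63461727, -0.65671542]]), 't': array([-438.67828941,  292.49785499,  945.44961753])}
```

View pics/top0.png

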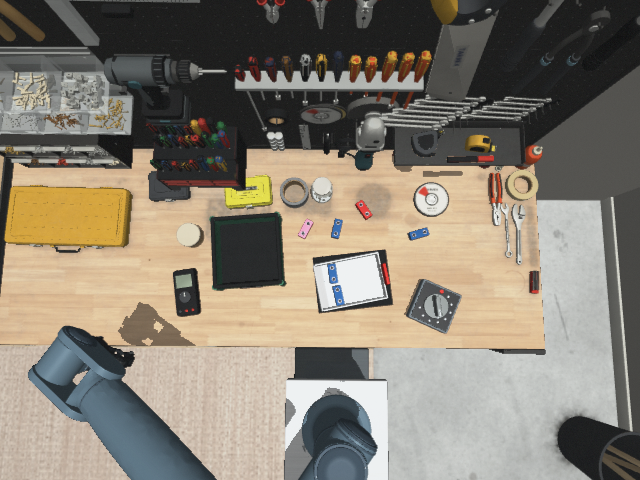

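View pics/side0.png

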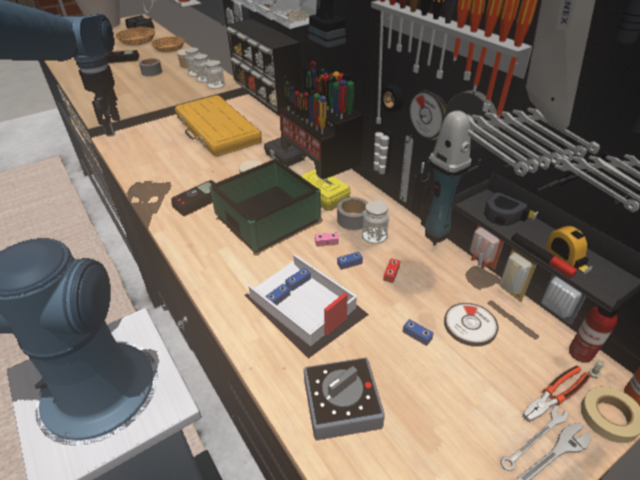

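The top view shows two blue jaws in the tray at (333,273) and (338,295), and two on the bench at (337,228) and (418,233). The pink look-alike is at (306,228) and the red one at (363,210). The tumbler is at (248,250), the timer at (434,306) and the tray's red plate at (386,273), with its lip facing the tumbler. I'll confirm the jaws in one enlarged crop and measure with masks.

```bash
cat > h.py <<'E'
from station import ctrl
import cv2, numpy as np
from scipy.spatial.transform import Rotation as Rot
P={n:ctrl.camera_params(n) for n in("top","side")}
def ray(n,uv):
    p=P[n];R=p["R"];c=-R.T@p["t"]
    d=R.T@np.array([(uv[0]-p["cx"])/p["fx"],(uv[1]-p["cy"])/p["fy"],1]);return c,d
def cast(uv,z,n="top"):
    c,d=ray(n,uv);return (c+d*(z-c[2])/d[2])
def proj(X,n="top"):
    p=P[n];q=p["R"]@np.asarray(X,float)+p["t"];return np.array([p["fx"]*q[0]/q[2]+p["cx"],p["fy"]*q[1]/q[2]+p["cy"]])
def blobs(im,lo,hi,amin=40):
    m=cv2.inRange(cv2.cvtColor(im,cv2.COLOR_RGB2HSV),lo,hi)
    cs,_=cv2.findContours(m,cv2.RETR_EXTERNAL,cv2.CHAIN_APPROX_NONE)
    return [c[:,0,:] for c in cs if cv2.contourArea(c)>amin]
BLUE=((104,130,60),(125,255,255)); RED=((174,150,90),(180,255,255)); 
def rect(c,z,n="top"):
    "centre, size, yaw of the long axis of a contour cast on plane z"
    pts=np.array([cast(q,z,n)[:2] for q in c],np.float32)
    (x,y),_,_=r=cv2.minAreaRect(pts);b=cv2.boxPoints(r);e=b[1]-b[0];f=b[2]-b[1]
    if np.hypot(*e)<np.hypot(*f): e,f=f,e
    return np.array([x,y]),(np.hypot(*e),np.hypot(*f)),np.arctan2(e[1],e[0])
def down(yaw):
    "tool pointing down, closing line (tool y) at world yaw"
    y=np.array([np.cos(yaw),np.sin(yaw),0]);z=np.array([0,0,-1.]);x=np.cross(y,z)
    return Rot.from_matrix(np.c_[x,y,z]).as_rotvec()
E
python3 - <<'E'
from h import *
t=cv2.imread("pics/top0.png")[:,:,::-1].copy()
cv2.imwrite("pics/crop.png",cv2.resize(t[190:340,292:472],None,fx=4,fy=4,interpolation=cv2.INTER_CUBIC)[:,:,::-1])
for n,z in(("top",24),("side",24)):
    im=cv2.imread(f"pics/{n}0.png")[:,:,::-1].copy()
    for c in blobs(im,*BLUE): 
        p,s,a=rect(c,z if n=="top" else 12,n); print(n,c.mean(0).round(),p.round(),np.round(s),round(a,2))
for c in blobs(t,*RED): print("red",c.mean(0).round(),rect(c,88))
for c in blobs(t,(0,150,90),(5,255,255),8): print("red0",c.mean(0).round(),len(c))
g=blobs(t,(60,60,20),(95,255,130),500)
for c in g: print("green",c.mean(0),rect(c,118))
w=blobs(t,(0,0,200),(180,30,255),1000)
for c in w: print("white",c.mean(0),rect(c,40))
E
```

```text
top [338. 295.] [415.  -5.] [60. 23.] 0.22
top [332. 272.] [485.  14.] [59. 23.] 0.16
top [418. 233.] [ 615. -262.] [62. 24.] -1.28
top [336. 227.] [630.   2.] [59. 22.] -0.24
red0 [534. 291.] 13
red0 [386. 273.] 45
red0 [363. 209.] 41
red0 [423. 191.] 20
red0 [224. 183.] 72
red0 [177. 183.] 82
red0 [174. 163.] 11
red0 [ 62. 162.] 24
red0 [485. 158.] 39
red0 [194. 137.] 21
red0 [202. 123.] 28
red0 [280.   2.] 24
red0 [262.   2.] 24
white [335.79467681 415.88212928] (array([15.93275452, 11.15563965]), (np.float32(328.43317), np.float32(281.92044)), np.float32(1.5667249))
white [526.46019108 383.63853503] (array([ 139.83087158, -599.79718018]), (np.float32(296.072), np.float32(201.70012)), np.float32(1.5077757))
white [353.21990741 287.30555556] (array([459.04806519, -41.66676331]), (np.float32(209.32169), np.float32(147.66266)), np.float32(-1.3657109))
white [567.43425814 252.        ] (array([ 512.55322266, -741.04632568]), (np.float32(417.11075), np.float32(202.50258)), np.float32(-0.0003465057))
```

View pics/crop.png

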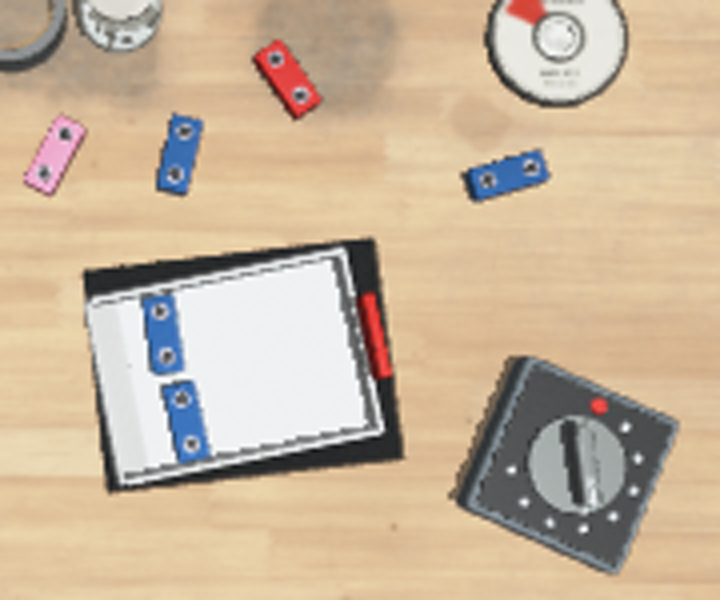

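Confirmed in the crop: the two blue bench jaws are at crop (180,155) and (506,175). The pink one at (55,155) and the red one at (287,78) are left alone, so the batch is 4. Next I'll look closer at the dial and the tumbler.

```bash
python3 - <<'E'
from h import *
t=cv2.imread("pics/top0.png");s=cv2.imread("pics/side0.png")
a=cv2.resize(s[350:445,298:390],(400,413),interpolation=cv2.INTER_CUBIC)
b=cv2.resize(t[205:300,205:297],(400,413),interpolation=cv2.INTER_CUBIC)
cv2.imwrite("pics/c2.png",np.hstack([a,b]))
f=lambda c:(292+(c[0]+.5)/4-.5,190+(c[1]+.5)/4-.5)
print("box",[cast(f(c),50)[:2].round(1) for c in((526,357),(679,425),(615,573))])
dots=[(600,406),(627,427),(639,458),(634,491),(613,517),(583,528),(550,523),(524,502),(512,470)]
d=np.array([cast(f(c),51)[:2] for c in dots],np.float32)
# circle + phase by least squares: X=c+r*rot(yaw-30k)
k=np.arange(9)*np.pi/6
A=np.zeros((18,4));A[0::2,0]=1;A[1::2,1]=1
A[0::2,2]=np.cos(k);A[0::2,3]=np.sin(k);A[1::2,2]=-np.sin(k);A[1::2,3]=np.cos(k)
x,res,_,_=np.linalg.lstsq(A,d.ravel(),rcond=None);print("dial c",x[:2],"r",np.hypot(*x[2:]),"yaw",np.arctan2(x[3],x[2]),res)
c=x[:2];yaw=np.arctan2(x[3],x[2])
for n in range(9):
  h=yaw-n*np.pi/6;e=np.array([np.cos(h),np.sin(h)])*31
  q=proj([*(c+e),93]);p=proj([*(c-e),93]);sd=proj([*(c+e),93],"side");se=proj([*(c-e),93],"side")
  print(n,"top crop",((q-[292,190])*4).round(),((p-[292,190])*4).round(),"side crop",((sd-[298,350])*4.35).round(),((se-[298,350])*4.35).round())
E
```

```text
box [array([ 467.3, -269.2]), array([ 415.6, -386.5]), array([ 302.5, -333.5])]
dial c [ 384.96744397 -305.02793679] r 49.32964397370213 yaw -0.42723018213422387 [1.99241741]
0 top crop [604. 425.] [571. 501.] side crop [271.  98.] [124. 121.]
1 top crop [621. 439.] [554. 487.] side crop [270. 132.] [127.  87.]
2 top crop [629. 459.] [546. 467.] side crop [249. 161.] [149.  61.]
3 top crop [626. 481.] [549. 446.] side crop [213. 176.] [183.  47.]
4 top crop [613. 497.] [563. 429.] side crop [174. 173.] [221.  50.]
5 top crop [593. 505.] [582. 422.] side crop [141. 152.] [253.  68.]
6 top crop [571. 501.] [604. 425.] side crop [124. 121.] [271.  98.]
7 top crop [554. 487.] [621. 439.] side crop [127.  87.] [270. 132.]
8 top crop [546. 467.] [629. 459.] side crop [149.  61.] [249. 161.]
```

View pics/c2.png

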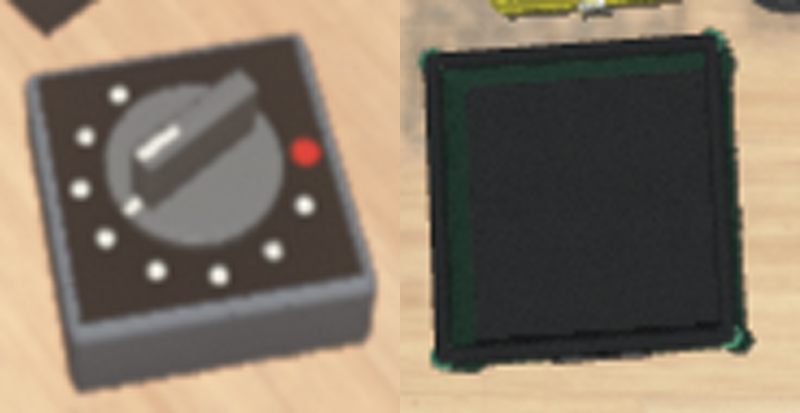

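The dial is at 5 clicks: the pointer end at side crop (141,152) matches the prediction for 5. The bowl rim corners at the right crop are (425,52), (725,38), (745,342) and (440,355).

```bash
python3 - <<'E'
from h import *
f=lambda c:(292+(c[0]+.5)/4-.5,190+(c[1]+.5)/4-.5)
g=lambda c:(205+c[0]/4.348-.4,205+c[1]/4.348-.4)
r=np.array([cast(g(c),118)[:2] for c in((25,52),(325,38),(345,342),(40,355))])
print("tumbler",r.mean(0).round(1),[np.hypot(*(r[i]-r[i-1])).round() for i in range(4)],"edge yaws",[np.arctan2(*(r[i]-r[i-1])[::-1]).round(3) for i in range(4)])
m=np.array([cast(f(c),3)[:2] for c in((84,270),(375,239),(403,458),(110,490))])
print("mat",m.mean(0).round(1),[np.hypot(*(m[i]-m[i-1])).round() for i in range(4)],[np.arctan2(*(m[i]-m[i-1])[::-1]).round(3) for i in range(4)])
t=cv2.imread("pics/top0.png")[:,:,::-1].copy()
for c in blobs(t,(0,150,90),(5,255,255),30):
    if abs(c.mean(0)[0]-386)<5: print("plate",rect(c,88), rect(c,80))
w=np.array([cast(f(c),40)[:2] for c in((347,250),(383,432))])
print("back wall",w.round(1),w.mean(0),np.arctan2(*(w[1]-w[0])[::-1]))
l=np.array([cast(f(c),12)[:2] for c in((88,303),(112,490))]);print("lip",l.round(1),l.mean(0),np.arctan2(*(l[1]-l[0])[::-1]))
print([cast(f(c),4)[:2].round() for c in ((180,155),)])
E
```

```text
tumbler [548.  272.8] [np.float64(211.0), np.float64(210.0), np.float64(212.0), np.float64(209.0)] edge yaws [np.float64(0.09), np.float64(-1.517), np.float64(-3.057), np.float64(1.621)]
mat [462.8 -51.6] [np.float64(178.0), np.float64(238.0), np.float64(177.0), np.float64(236.0)] [np.float64(0.127), np.float64(-1.457), np.float64(-3.027), np.float64(1.686)]
plate (array([ 480.99676514, -147.05882263]), (np.float32(65.3241), np.float32(11.731474)), np.float32(0.20032814)) (array([ 481.48336792, -148.16859436]), (np.float32(65.70453), np.float32(11.799787)), np.float32(0.20032783))
back wall [[ 551.3 -131.8]
 [ 408.5 -158.5]] [ 479.87609049 -145.11682117] -2.956895927095463
lip [[509.9  73.7]
 [361.3  53.2]] [435.59000606  63.47260163] -3.004449407603572
[array([632.,  -0.])]
```

```bash
cat >> h.py <<'E'
def pick_yaw(pos,yaw,dyaw=0):
    "of the two half-turn twins, joints with q6 most central over the turn dyaw (q6 sign tested); returns rv, q"
    best=None
    for y in(yaw,yaw+np.pi):
        q=ctrl.ik(pos,down(y)); q2=ctrl.ik(pos,down(y+0.1*(np.sign(dyaw) or 1)))
        if q is None or q2 is None: continue
        s=(q2[5]-q[5])/0.1*abs(dyaw); k=max(abs(q[5]),abs(q[5]+s))
        if best is None or k<best[0]: best=(k,y,np.array(q),s)
    return best
def snap(n,name=None):
    im=ctrl.capture(n)
    if name: cv2.imwrite(f"pics/{name}.png",im[:,:,::-1])
    return im
DIAL=np.array([385.,-305.]);BOX=-0.427
E
python3 - <<'E'
from h import *
k=pick_yaw([*DIAL,200],BOX-2.618+np.pi/2,2.618);print(k)
assert k[0]<2.7
ctrl.movej(list(k[2]));print(ctrl.current_t(),ctrl.current_tcp_pos())
ctrl.move_linear([*DIAL,88],velocity=100,force_limit=15)
print(ctrl.current_tcp_pos(),ctrl.current_tcp_rot(),down(k[1]))
ctrl.clamp(40);print(ctrl.current_opening(),ctrl.current_gripper_force(),ctrl.current_contact_force())
q=np.array(ctrl.current_joint_pos())
for i in range(1,6):
    p=q.copy();p[5]+=k[3]*i/5+(0.04*np.sign(k[3]) if i==5 else 0);ctrl.movej(list(p));print(ctrl.current_t(),np.round(ctrl.current_contact_force(),1),np.round(ctrl.current_wrist_torque(),2))
ctrl.pause(.3);ctrl.gripper_open();ctrl.move_linear([*DIAL,200],velocity=150)
print(ctrl.current_joint_pos(),ctrl.current_t())
E
```

```text
(np.float64(2.0450724191860985), -1.4742036732051034, array([-9.01276092e-01, -7.67537808e-02,  2.00271170e+00, -4.44089210e-16,
        1.21563474e+00,  5.72927581e-01]), np.float64(-2.6180000000000136))
3.2667 [ 385.35083933 -304.64125425  200.01345641]
[ 385.38260517 -305.44781844   88.68356974] [3.13676128e+00 1.51630270e-01 1.33974186e-03] [3.13792943 0.15166841 0.        ]
13.577705992902084 41.38445198535919 [-0.74612001  7.31778181  7.46182483]
5.75 [-2.5  5.5  5.3] [0.68 0.25 0.11]
6.3167 [-5.1  7.4  8.9] [1.13 0.74 0.1 ]
6.8833 [-10.3   8.3  12.6] [1.22 1.43 0.13]
7.45 [-14.3   6.5  15.2] [1.09 2.17 0.15]
8.05 [-17.7   3.6  13.2] [ 0.42  2.85 -0.61]
[-9.02002150e-01 -7.42968351e-02  2.00258264e+00  1.58959526e-03
  1.21851582e+00 -2.08626651e+00] 9.9333
```

```bash
python3 - <<'E'
from h import *
k=pick_yaw([560,-480,220],0.29);ctrl.movej(list(k[2]))
t=snap("top","top1");s=snap("side","side1")
for c in blobs(t,*BLUE): print(c.mean(0).round(),[np.round(v,2) for v in rect(c,24)])
for c in blobs(t,(0,150,90),(5,255,255),30):
    if abs(c.mean(0)[0]-386)<12: print("plate",rect(c,88))
a=cv2.resize(s[350:445,298:390],(400,413),interpolation=cv2.INTER_CUBIC)
b=cv2.resize(t[190:330,310:470],(458,400),interpolation=cv2.INTER_CUBIC);b=cv2.copyMakeBorder(b,0,13,0,0,0)
cv2.imwrite("pics/c3.png",np.hstack([a,b[:,:400]])[:,:,::-1])
print(ctrl.current_t())
E
```

```text
[338. 295.] [array([415.35,  -4.7 ]), array([59.93, 22.7 ], dtype=float32), np.float32(0.22)]
[332. 272.] [array([484.77,  14.16]), array([59.38, 22.58], dtype=float32), np.float32(0.15)]
[418. 233.] [array([ 614.67, -262.4 ]), array([61.71, 23.97], dtype=float32), np.float32(-1.28)]
[336. 227.] [array([630.35,   1.53]), array([58.79, 21.95], dtype=float32), np.float32(-0.24)]
plate (array([ 480.74917603, -145.87835693]), (np.float32(65.33356), np.float32(14.245155)), np.float32(0.20820774))
11.0083
```

View pics/c3.png

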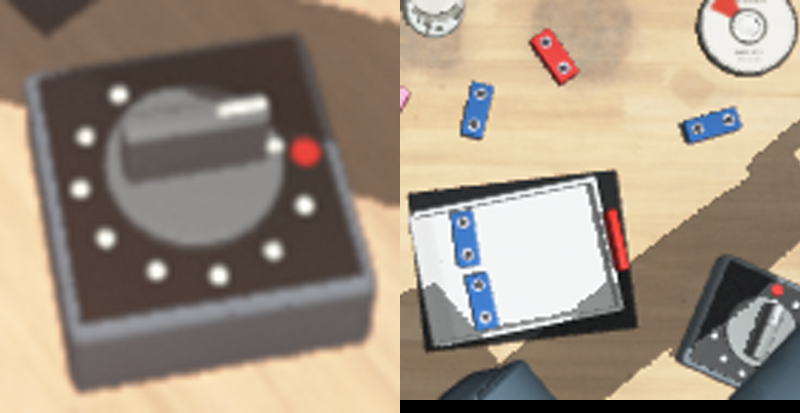

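The dial now points at the red dot, so the timer is off. The tray and jaws have not moved. Moving the two bench jaws into the tray.

```bash
cat >> h.py <<'E'
TR=np.array([460.8,-52.]);TY=1.783
def tray_pt(x,y,o=TR,a=TY): return o+np.array([x*np.cos(a)-y*np.sin(a),x*np.sin(a)+y*np.cos(a)])
def pick_place(p,long,q,qyaw,z=27):
    k=pick_yaw([*p,150],long+np.pi/2);ctrl.movej(list(k[2]))
    # re-measure nearest blue just before descent is done by caller
    ctrl.move_linear([*p,z],velocity=120,force_limit=15);print("z",ctrl.current_tcp_pos())
    ctrl.clamp(40);print("open",ctrl.current_opening())
    ctrl.move_linear([*p,150],velocity=150)
    k=pick_yaw([*q,150],qyaw);ctrl.movej(list(k[2]))
    r=ctrl.move_linear([*q,z+8],velocity=100,force_limit=12);print("held",ctrl.current_opening(),r,ctrl.current_tcp_pos())
    ctrl.gripper_open();ctrl.move_linear([*q,150],velocity=150)
    print(ctrl.current_t())
E
python3 - <<'E'
from h import *
pick_place([614.7,-262.4],-1.28,tray_pt(-20,-33.5),TY)
k=pick_yaw([600,-300,250],-.24+np.pi/2);ctrl.movej(list(k[2]))
t=snap("top","top2")
for c in blobs(t,*BLUE): print(c.mean(0).round(),[np.round(v,2) for v in rect(c,24)])
for c in blobs(t,(0,150,90),(5,255,255),30):
    if abs(c.mean(0)[0]-386)<12: print("plate",rect(c,88))
E
```

```text
z [ 615.44610482 -262.85471673   28.13051604]
open 25.433436986312255
held 25.121068617931748 False [498.30633931 -64.69643461  35.50567492]
19.125
[338. 293.] [array([417.2 ,  -6.75]), array([58.59, 24.08], dtype=float32), np.float32(0.22)]
[333. 273.] [array([485.53,  12.  ]), array([59.41, 22.52], dtype=float32), np.float32(0.15)]
[357. 269.] [array([499.51, -66.77]), array([60.06, 23.83], dtype=float32), np.float32(0.2)]
[336. 228.] [array([630.35,   1.53]), array([58.79, 21.95], dtype=float32), np.float32(-0.24)]
plate (array([ 480.96313477, -148.3611145 ]), (np.float32(64.71724), np.float32(12.957211)), np.float32(0.14142224))
```

```bash
python3 - <<'E'
from h import *
pick_place([630.3,1.5],-.24,tray_pt(-22,33.5),TY)
k=pick_yaw([560,-440,250],TY);ctrl.movej(list(k[2]))
t=snap("top","top3");s=snap("side","side3")
for c in blobs(t,*BLUE): print(c.mean(0).round(),[np.round(v,2) for v in rect(c,31)])
for c in blobs(t,(0,150,90),(5,255,255),30):
    if abs(c.mean(0)[0]-386)<12: print("plate",rect(c,88))
a=cv2.resize(t[235:320,300:405],(494,400),interpolation=cv2.INTER_CUBIC)
b=cv2.resize(s[250:450,240:390],(300,400),interpolation=cv2.INTER_CUBIC)
cv2.imwrite("pics/c4.png",np.hstack([a,b])[:,:,::-1])
E
```

```text
z [631.16700036   1.36129096  28.07658549]
open 25.308045412048898
held 25.049996276224007 False [433.18285186 -80.79008842  35.423495  ]
30.1583
[339. 295.] [array([416.19,  -8.42]), array([59.73, 23.29], dtype=float32), np.float32(0.23)]
[363. 288.] [array([436.24, -81.85]), array([59.22, 24.42], dtype=float32), np.float32(0.26)]
[333. 273.] [array([484.96,  10.09]), array([59.11, 22.85], dtype=float32), np.float32(0.15)]
[358. 269.] [array([498.79, -68.17]), array([59.76, 23.7 ], dtype=float32), np.float32(0.19)]
plate (array([ 481.98867798, -149.27165222]), (np.float32(63.077824), np.float32(14.795653)), np.float32(0.23295729))
```

View pics/c4.png

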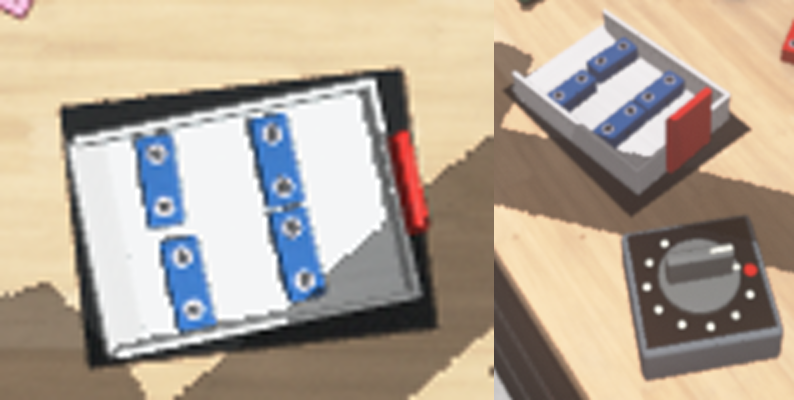

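All four jaws lie in the tray and the dial is at off. Before gripping the tray I'll check which pour directions the arm can reach.

```bash
cat >> h.py <<'E'
TB=np.array([548.,273.]);
def tool(lip,yaw,th,tw):
    "TCP pose with the tray lip at lip (world), tray yaw, pour tilt th; tw=0/pi twin; tray gripped at plate"
    Rt=Rot.from_euler("ZY",[yaw,th]); pos=np.asarray(lip,float)+Rt.apply([-214,0,61])
    return pos,(Rt*Rot.from_rotvec(down(tw))).as_rotvec()
E
python3 - <<'E'
from h import *
for yaw in np.arange(-3,3.2,.25):
  for tw in(0,np.pi):
    d=np.array([np.cos(yaw),np.sin(yaw)])
    lip=[*(TB-40*d),153]
    q=[ctrl.ik(*tool(lip,yaw,np.radians(t),tw)) for t in(0,20,40,55,65,72)]
    n=next((i for i,v in enumerate(q) if v is None),6)
    if n>=4: print(round(yaw,2),round(tw,1),n,np.round([v[5] for v in q[:n]],2),np.round(q[0],2),np.round(q[n-1],2))
for tw in(0,np.pi): print(tw,ctrl.ik([*tray_pt(-97,0),76],down(TY+tw)))
E
```

```text
-3.0 3.1 5 [0.1  0.12 0.2  0.4  0.83] [ 0.24  0.77  0.91 -0.    1.46  0.1 ] [ 0.32 -0.14  1.98 -0.77  0.23  0.83]
-2.75 3.1 5 [-0.08 -0.1  -0.17 -0.34 -0.73] [ 0.31  0.79  0.88 -0.    1.47 -0.08] [ 0.24 -0.16  2.    0.68  0.21 -0.73]
-2.5 3.1 6 [-0.26 -0.33 -0.53 -0.89 -1.3  -1.64] [ 0.38  0.79  0.89  0.    1.47 -0.26] [ 0.14 -0.22  2.1   1.48  0.48 -1.64]
-2.25 0 6 [2.7  2.58 2.3  1.93 1.63 1.43] [0.45 0.75 0.94 0.   1.45 2.7 ] [ 0.06 -0.18  2.06  1.44  0.79  1.43]
-2.25 3.1 6 [-0.44 -0.56 -0.84 -1.21 -1.51 -1.71] [ 0.45  0.75  0.94  0.    1.45 -0.44] [ 0.06 -0.18  2.06  1.44  0.79 -1.71]
-2.0 0 6 [2.52 2.36 2.05 1.72 1.5  1.36] [0.52 0.69 1.04 0.   1.42 2.52] [ 0.01 -0.1   1.99  1.38  1.07  1.36]
-2.0 3.1 6 [-0.62 -0.78 -1.1  -1.42 -1.64 -1.78] [ 0.52  0.69  1.04  0.    1.42 -0.62] [ 0.01 -0.1   1.99  1.38  1.07 -1.78]
-1.75 0 6 [2.33 2.13 1.82 1.56 1.4  1.3 ] [ 0.58  0.6   1.16 -0.    1.38  2.33] [-0.02 -0.    1.9   1.32  1.32  1.3 ]
-1.75 3.1 6 [-0.81 -1.01 -1.32 -1.58 -1.74 -1.84] [ 0.58  0.6   1.16 -0.    1.38 -0.81] [-0.02 -0.    1.9   1.32  1.32 -1.84]
-1.5 0 6 [2.13 1.9  1.6
[... 2732 characters left out ...]
 -1.9 ] [ 0.4   0.21  1.58 -0.93  1.62 -1.26]
1.75 3.1 4 [1.24 1.52 1.75 1.88] [-0.15  0.15  1.74  0.    1.25  1.24] [ 0.4   0.21  1.58 -0.93  1.62  1.88]
2.75 0 4 [-2.67 -2.53 -2.24 -1.88] [ 0.08  0.63  1.12  0.    1.39 -2.67] [ 0.36  0.04  1.77 -0.93  0.78 -1.88]
2.75 3.1 4 [0.47 0.61 0.9  1.26] [ 0.08  0.63  1.12 -0.    1.39  0.47] [ 0.36  0.04  1.77 -0.93  0.78  1.26]
3.0 3.1 4 [0.29 0.38 0.6  0.97] [ 0.15  0.71  1.01 -0.    1.43  0.29] [ 0.34  0.    1.8  -0.77  0.57  0.97]
0 [-5.21841951e-01  1.49126620e-01  2.03244753e+00 -8.88178420e-16
  9.60018503e-01 -2.30484195e+00]
3.141592653589793 [-5.21841951e-01  1.49126620e-01  2.03244753e+00 -8.88178420e-16
  9.60018503e-01  8.36750703e-01]
```

```bash
python3 - <<'E'
from h import *
a=1.787; g=np.array([481.3,-148.3])
q=ctrl.ik([*g,180],down(a));print(q[5]);ctrl.movej(list(q))
print(ctrl.move_linear([*g,76],velocity=100,force_limit=15),ctrl.current_tcp_pos())
ctrl.clamp(100);print(ctrl.current_opening(),ctrl.current_gripper_force(),ctrl.current_contact_force())
ctrl.move_linear([*g,225],velocity=100)
print(ctrl.current_opening(),ctrl.current_contact_force(),ctrl.current_wrist_torque())
yaw=1.0;lip=[*(TB-30*np.array([np.cos(yaw),np.sin(yaw)])),155]
p,o=tool(lip,yaw,0,0);print(p,[ctrl.ik(*tool(lip,yaw,np.radians(t),0)) is not None for t in(0,20,40,55,65,70)])
ctrl.move_linear([*p[:2],225],velocity=120,orientation=o)
s=snap("side","side5");t=snap("top","top5");print(ctrl.current_t(),ctrl.current_tcp_pos())
b=np.hstack([cv2.resize(s[100:420,150:450],(375,400)),cv2.resize(t[180:340,200:380],(425,400)[:2][::1])])
cv2.imwrite("pics/c5.png",b[:,:,::-1])
E
```

```text
-2.311376018299892
False [ 481.87231128 -148.61193834   76.74153642]
8.729733154069594 97.61628985404968 [ 0.7717024  -0.57878331  1.79941521]
8.993922832693116 [-0.53028101 -0.5038905  -5.01526468] [-0.4935179  -0.14926827 -0.00099537]
[416.16623737  67.68107971 216.        ] [True, True, True, True, True, True]
39.7917 [416.20100197  67.43558191 224.97550686]
```

View pics/c5.png

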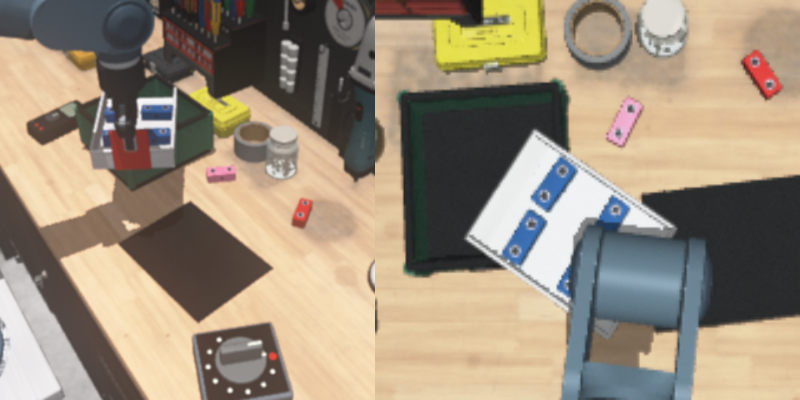

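The tray is held level with its lip inside the bowl's mouth. Tipping it slowly.

```bash
python3 - <<'E'
from h import *
yaw=1.0;lip=[*(TB-30*np.array([np.cos(yaw),np.sin(yaw)])),155]
for t in(0,8,16,24,32,40,46,50,54,58,62,66,70):
    p,o=tool(lip,yaw,np.radians(t),0)
    ctrl.move_linear(p,velocity=60,orientation=o)
    if t>=46: ctrl.pause(.3)
    if t in(54,62,70): print(t,ctrl.current_t(),np.round(ctrl.current_contact_force(),1),ctrl.current_opening())
s=snap("side","side6");t=snap("top","top6")
b=np.hstack([cv2.resize(s[100:300,150:350],(400,400)),cv2.resize(t[180:340,200:360],(400,400))])
cv2.imwrite("pics/c6.png",b[:,:,::-1])
E
```

```text
54 45.6833 [-0.3  0.7 -1.8] 8.622167362581942
62 47.1 [-0.5  0.1 -2.7] 8.700334480840349
70 48.5167 [-0.8  0.4 -2.2] 8.771129194360006
```

View pics/c6.png

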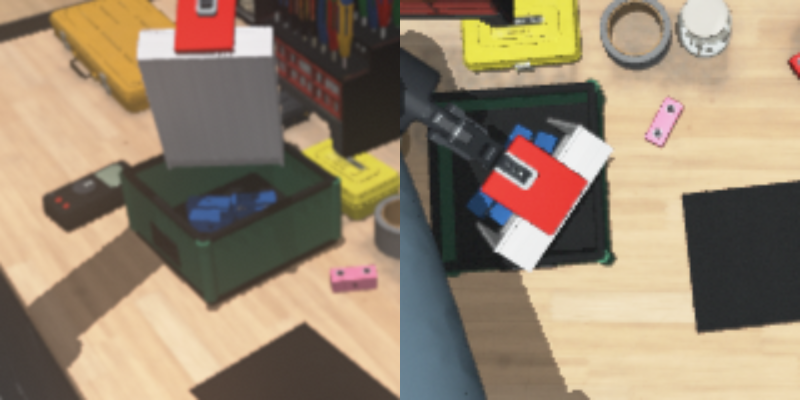

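All jaws appear to be in the bowl: blue shows there, and the load dropped by about 2.5 N. Returning the tray to the mat.

```bash
python3 - <<'E'
from h import *
yaw=1.0;lip=[*(TB-30*np.array([np.cos(yaw),np.sin(yaw)])),160]
for t in(60,45,30,15,0):
    p,o=tool(lip,yaw,np.radians(t),0);ctrl.move_linear(p,velocity=150,orientation=o)
ctrl.move_linear([*p[:2],230],velocity=120)
a=1.787; g=np.array([481.3,-148.3])
ctrl.move_linear([*g,200],velocity=130,orientation=down(a))
ctrl.move_linear([*g,90],velocity=100)
print(ctrl.move_linear([*g,75.5],velocity=25,force_limit=8),ctrl.current_tcp_pos())
ctrl.gripper_open();ctrl.move_linear([*g,200],velocity=120)
k=pick_yaw([560,-440,250],a);ctrl.movej(list(k[2]))
print(ctrl.current_t())
s=snap("side","side7");t=snap("top","top7")
for n,im in(("top",t),("side",s)):
    for c in blobs(im,*BLUE,15): print(n,c.mean(0).round(),cv2.contourArea(c))
b=np.hstack([cv2.resize(t[190:330,200:410],(450,300)),cv2.resize(s[150:400,200:400],(320,400))[:300]]) if 0 else None
A=cv2.resize(t[200:330,205:400],(480,320),interpolation=cv2.INTER_CUBIC);B=cv2.resize(s[160:420,200:410],(258,320),interpolation=cv2.INTER_CUBIC)
cv2.imwrite("pics/c7.png",np.hstack([A,B])[:,:,::-1])
E
```

```text
True [ 481.17687573 -148.29080135   76.37573669]
59.4167
top [245. 250.] 683.0
side [256. 207.] 79.0
side [265. 200.] 128.5
```

View pics/c7.png

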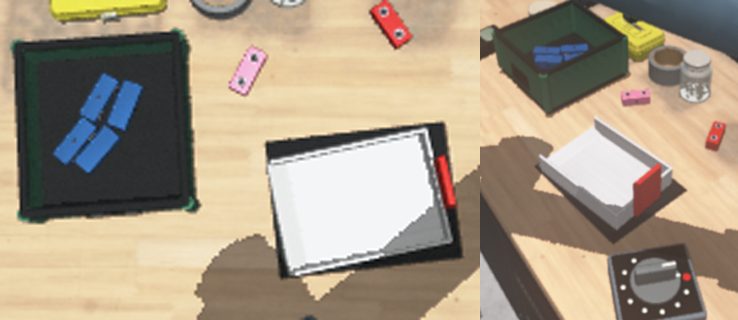

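All four jaws are flat in the bowl, and the empty tray is on its mat. Setting the dial to 4 clicks.

```bash
python3 - <<'E'
from h import *
D=4*np.pi/6
k=pick_yaw([*DIAL,200],BOX+np.pi/2,-D);print(k);assert k[0]<2.7
ctrl.movej(list(k[2]))
ctrl.move_linear([*DIAL,88],velocity=100,force_limit=15);print(ctrl.current_tcp_pos())
ctrl.clamp(40);print(ctrl.current_opening())
q=np.array(k[2]);q=np.array(ctrl.current_joint_pos());q6=q[5]
for i in range(1,5):
    p=q.copy();p[5]=q6+k[3]*i/4;ctrl.movej(list(p));print(np.round(ctrl.current_contact_force(),1))
ctrl.pause(.3);ctrl.gripper_open();ctrl.move_linear([*DIAL,200],velocity=150)
j=pick_yaw([560,-480,250],0.29);ctrl.movej(list(j[2]))
s=snap("side","side8");t=snap("top","top8");print(ctrl.current_t())
A=cv2.resize(s[350:445,298:390],(400,413),interpolation=cv2.INTER_CUBIC);B=cv2.resize(t[200:330,205:400],(400,267));B=cv2.copyMakeBorder(B,0,146,0,0,0)
cv2.imwrite("pics/c8.png",np.hstack([A,B])[:,:,::-1])
E
```

```text
(np.float64(2.045072419186085), 1.1437963267948965, array([-0.90127609, -0.07675378,  2.0027117 ,  0.        ,  1.21563474,
       -2.04507242]), np.float64(2.0943951023931926))
[ 385.37985034 -305.47639554   88.70516536]
13.413152114461022
[-4.8 -2.8  2.2]
[-9.4 -5.7  2.7]
[-15.5  -3.9   7. ]
[-19.6  -1.   12.2]
68.9917
```

View pics/c8.png

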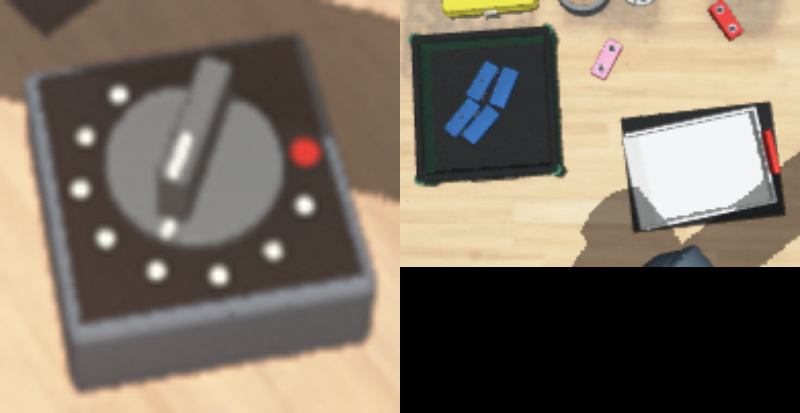

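The pointer is at the 4th white dot, at crop (157,271). The four jaws are in the bowl and the tray is on its mat.

```bash
python3 -c "
from station import ctrl
print(ctrl.hand_in())"
```

```text
the job is handed in; nothing more can be done
None
```

The job is handed in (no verdict came back): all four blue jaws (two from the tray, two from the bench) are in the bowl, the empty tray is back on its mat, and the timer is at 4 clicks.

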